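# Roll down the bamboo edging of a kite panel

## Robot

A 6-joint arm with a two-finger parallel gripper is mounted at the origin on the work surface. World frame = base frame: x ahead of the robot, y to its left, z up, the work surface at z = 0. Lengths are in m, angles in rad, forces in N, time in s.
With the tool pointing down it reaches from about 0.2 to 0.875 m from the base axis. Payload 3.4 kg.
Tool frame: the origin (TCP) lies between the finger pads; the fingertips stand 25 mm ahead of it and the grasp point (between the pads) lies 6 mm ahead of it (r.nose_length is the z of the fingertips in the tool frame, in m); z points along the fingers, y is the line along which they close (so a half turn about z gives the same grasp; the last joint's range is limited). The gripper opens to 94 mm and grips with 3 to 60 N. Pads are 16 mm wide; open, the fingers measure 119 mm over their backs; the gripper's body (75 mm by 177 mm) begins 78 mm behind the grasp point.
Start: joints at [-1.227, 0.276, 1.505, -0, 1.361, -0.121], TCP at [0.258, -0.514, 0.23] pointing down, gripper open.
Joint ranges: [-2.89, 2.89], [-0.75, 2.08], [0.22, 2.7], [-1.18, 4.32], [0.11, 2.71], [-2.7, 2.7]. Speed limits (rad/s): [2.57, 2.57, 3.14, 3.14, 3.14, 3.14].

## Interface

Orientations are given as a unit quaternion [w, x, y, z].
In Python, from plant import r, gripper_to, inverse_kinematics, vision, models, telemetry gives the robot as it stands. Calls block until the motion is done:
- r.move_to(position, orientation): joint-space move of the TCP to a pose.
- r.move_l(position, rot=None, vel=0.15, guard=None): straight line of the TCP; rot=None keeps the orientation; vel is the mean speed in m/s. With guard (N) it stops when the force on the tool has changed by that much, and returns True; else False.
- r.movej(angles): joint-space move.
- gripper_to(opening, f_grip=None): finger opening in m; f_grip is the grip in N (None keeps the last); returns when the fingers have stopped.
- r.hold(seconds).
- inverse_kinematics(position, orientation): joint angles nearest the present ones, or None.
- vision.snapshot(name): name is "scene" or "top" or "wrist"; returns the picture (480x640x3 uint8, red, green, blue); there is no depth.
- vision.get_calibration(name): a dict with "fx", "fy", "cx", "cy" (pixels), "position" and "orientation" of the camera in the world. Camera axes: x right, y down, z forward; pixel columns grow to the right and rows downward; lengths in m; the calibration is good to about 2 mm. The wrist camera is an equidistant fisheye: a pixel r from the principal point sees the ray r / f radians off the axis. A picture is of the moment at which its call begins: read the wrist's pose just before it. get_calibration takes no time and is no camera call; for the wrist camera it gives the pose at the moment of the call.
A pose or a line that the arm cannot do raises r.PlanningError and nothing moves.
- r.sign_off(): hands the job in; it is judged then, once.
Trained networks look in the newest picture that a camera, given by its name, has taken for a name from the list of things; names that differ only in an ending like _2 or _b are one class to them, and where a whole thing is asked for, a point or a joint stands for the part that bears it (a point fixed in the world has none). Each returns a list of dicts, best first, with "score" (0 to 1); they miss things now and then, are a little off and sometimes report something else, mostly with a low value. They report only what shows in the picture. A call takes as long as a camera call. They do not tell look-alikes from the thing itself.
- models.boxes_of(thing, camera): "at" ([x, y, z] in m, in world coordinates, good to about 4 mm: the middle of the surface that is visible of it).
- models.regions_of(thing, camera): "pixels" (480x640 bool, what is visible of it).
- models.mark_of(thing, camera): "at" ([x, y, z] in m, in world coordinates, good to about 4 mm: a listed point, or the origin of a listed thing).
Readings, each from a call of its own:
- telemetry.current_t(): time.
- telemetry.current_joints(): joint angles.
- telemetry.current_dq(): joint speeds.
- telemetry.current_joint_efforts(): joint torques, N m.
- telemetry.current_ee_pos(): TCP position.
- telemetry.current_tool_rot(): TCP orientation.
- telemetry.current_wrist_force(): force on the tool from outside, world axes, zero at the start.
- telemetry.current_torque(): the same for the moment, N m.
- telemetry.current_opening(): finger opening in m.
- telemetry.current_finger_force(): force on a finger pad.
Only numpy, scipy, OpenCV 4.12 (cv2) and the standard library are available. Lean on these libraries where they do the work, as an engineer would, in place of code of your own. Each camera call takes 0.05 s, during which the arm holds its last target. There are 200 camera calls.

## Task

The bamboo edging along the near edge of the panel still stands up off its rail: take the hand roller out of its stand and roll the edging down flat along its whole length, pressing firmly and working from the end that is already stuck towards the free end, but not leaning so hard that the bamboo bruises. Then hang the roller back in its stand, and leave everything else on the bench where it is.

Things in the scene. Friction and masses are not known exactly. Their poses are not given: they have to be found in the camera images.
- panel: Panel lying flat, fixed: 280 mm (its y) x 180 mm (x) x 12 mm, origin under its centre, z up. Dark cleats, 29 mm high, hold its +x edge. Bamboo edging 18 mm wide, 5 mm thick lies on its border, stuck flat on three sides. Its near rail (22 mm wide, x = -79 mm) is stiff but out of true: level with the panel at +y, it climbs evenly towards -y, 1 to 8 mm in all. The lath on this rail is to be rolled down.
- lath_start (a point): Middle of the top of the near lath's stuck link (panel y = +108 mm), 17 mm above the bench (within 1 mm). From here eight more links, 25.5 mm long at 27 mm pitch, follow towards the panel's -y, each standing 2 to 4 mm off the rail on tacky adhesive. Beyond it, to +y, lies a flat corner pad of the same height, 17 mm long.
- lath_end (a point): 216 mm from lath_start, at link 8, the free end (panel y = -108 mm), 17 mm above the bench. It shows where the lath ends seen from above; the rail there is higher by its climb, so the flattened link's top lies 1 to 8 mm above this point. Beyond it, to -y, lies a corner pad, 17 mm long, fixed flat on the rail.
- roller: Upright hand roller, 138 mm tall, about 0.4 kg. Origin at the lowest point of the wheel, z up the grip, y along the axle; it rolls along its x, either way. Barrel-shaped rubber wheel 44 mm across, 34 mm wide, its middle 10 mm straight; steel yoke 56 mm over the axle ends; flat guard plate 40 x 84 mm (x, y), underside 52 mm up; above it a flat-sided wooden grip 24 mm (x) x 32 mm (y), from 68 to 138 mm up.
- wheel (a joint): Turning angle of the roller's wheel about its axle, rad; 0 at the start; 22 mm of rolling is 1 rad.
- caddy: Fixed wooden stand left or right of the panel, 58 mm high, from x = -40 to 110 mm, 92 mm wide (y); origin on the bench under the centre of its roller bay, an opening 56 mm (x) x 64 mm (y) without a floor. The parked roller's wheel hangs in it and its guard plate lies on the tops of the two 14 mm side walls at +y and -y, roller x along stand x, either way round. Small things fill the bay at +x.
- caddy_rest (a point): Where the roller's origin lies when it is parked: the centre of the bay, 6 mm above the bench, 52 mm below the tops of the walls.
- link1 (a joint): Gap under link 1, the one next to the stuck link, m: 0 is flat on the rail. Centre at panel y = 81 mm. Each of the links 1 to 8 goes down only under a firm push of about 7 N on it, stays where it is left and stops hard when flat. About 13 N down on the roller is a good firm pressure; climbing onto a standing link adds to it, and over 30 N at the wheel bruises the bamboo.
- link2 (a joint): Gap under link 2, m: 0 is flat on the rail. Centre at panel y = 54 mm.
- link3 (a joint): Gap under link 3, m: 0 is flat on the rail. Centre at panel y = 27 mm.
- link4 (a joint): Gap under link 4, m: 0 is flat on the rail. Centre at panel y = 0 mm.
- link5 (a joint): Gap under link 5, m: 0 is flat on the rail. Centre at panel y = -27 mm.
- link6 (a joint): Gap under link 6, m: 0 is flat on the rail. Centre at panel y = -54 mm.
- link7 (a joint): Gap under link 7, m: 0 is flat on the rail. Centre at panel y = -81 mm.
- link8 (a joint): Gap under link 8, m: 0 is flat on the rail. Centre at panel y = -108 mm. The last link, at the free end.
- brushpot: Bystander: fixed blue pot of brushes, 80 mm across and 190 mm high, on the other side of the panel from the stand.
- tape: Bystander: roll of tape, 54 mm across and 16 mm high, lying on the panel.
- pencil: Bystander: pencil, 115 mm long, lying on the panel.
- glue: Bystander: white glue bottle, 52 mm across, 130 mm high.
- pliers: Bystander: pliers, 180 mm long, lying.
- scissors: Bystander: scissors, 185 mm long, lying.
- spool: Bystander: wooden spool, 48 mm across, 50 mm high.
- awl: Bystander: awl with a black handle, 170 mm long, lying.
- offcuts: Bystander: raft of four bamboo offcuts, 175 mm long, lying.
Not all that is in view belongs to the job. Leave any blue look-alike of the roller alone.

How it is judged:
On the way, in this order (a step that is already met when the one before it is completed fails the run):
1. the roller is lifted out of its stand (z of roller in the frame of caddy_rest above 0.055 m), for 0.1 s.
2. the first standing link is pressed flat by the roller (value of joint link1 below 0.001 m and contact force between roller and panel above 2 N).
3. all eight links are flat, the wheel having rolled along the lath (turned 6 rad or more, either way) (value of joint each of link1, link2, link3, link4, link5, link6, link7, link8 below 0.001 m and (value of joint wheel above 6 rad or value of joint wheel below -6 rad)), for 0.1 s.
At the end, for the whole second after the job is handed in: every one of the eight links has a gap under 1 mm, and the roller hangs at rest in its stand: upright within 0.08 rad, within 12 mm of the middle of the bay and its guard plate on the walls within 3 to 4 mm (value of joint each of link1, link2, link3, link4, link5, link6, link7, link8 below 0.001 m and horizontal distance between roller and caddy_rest below 0.012 m and z of roller in the frame of caddy_rest between -0.003 and 0.004 m and angle between roller's own z axis and vertical below 0.08 rad and linear speed of roller below 0.02 m/s); the robot touches nothing.
It fails at once if the bamboo is bruised: the roller presses on the panel or its edging with more than 30 N (contact force between roller and panel above 30 N).
It fails at once if the gripper or the arm itself pushes on the panel or its edging (contact force between any of the fingers, the arm and panel above 1 N).
It fails at once if a link is stuck down while the link two before it, on the stuck side, still stands (a bow is trapped) ((value of joint link3 below 0.001 m and value of joint link1 above 0.002 m) or (value of joint link4 below 0.001 m and value of joint link2 above 0.002 m) or (value of joint link5 below 0.001 m and value of joint link3 above 0.002 m) or (value of joint link6 below 0.001 m and value of joint link4 above 0.002 m) or (value of joint link7 below 0.001 m and value of joint link5 above 0.002 m) or (value of joint link8 below 0.001 m and value of joint link6 above 0.002 m)).
It fails at once if a bystander is moved by more than 20 mm (distance of any of tape, pencil, glue, pliers, scissors, spool, awl, offcuts from where it was at the start of the episode above 0.02 m).
It also fails if it takes over 69 s, if anything falls off the work surface, if the arm or the gripper's body presses on something with over 40 N, if the wrist force passes 120 N, or if a joint passes its speed limit or range.

## Working session

There is one attempt and no reset: what is moved stays moved. The work goes in short steps, each a Python script; the robot and the scene stay as the last script left them, time stands still between calls to the robot, and variables do not carry over. Pictures are saved under pics/ and viewed, at most 10 in all, crops included, and the job is handed in when it is done.

```bash
ls; mkdir -p pics; python3 - <<'E'
from plant import r, vision, models, telemetry
import cv2, numpy as np
for c in ("scene","top"):
    im=vision.snapshot(c); cv2.imwrite(f"pics/{c}0.png",im[:,:,::-1])
    k=vision.get_calibration(c); print(c,k)
    for t in ("roller","caddy","caddy_rest","lath_start","lath_end","panel","brushpot"):
        m=models.mark_of(t,c); print(t,[(np.round(d["at"],3).tolist(),round(d["score"],2)) for d in m[:3]])
print(telemetry.current_t(), telemetry.current_tool_rot(), r.nose_length)
E
```

```text
pics
scene {'fx': 444.01730479230815, 'fy': 444.01730479230815, 'cx': 322.999549286794, 'cy': 243.41061201950407, 'position': array([ 1.26302597, -0.12229457,  0.73574277]), 'orientation': array([-0.3064751 ,  0.6891469 ,  0.60013795, -0.26642824])}
roller [([0.38, -0.34, -0.007], 0.8), ([0.274, -0.406, 0.002], 0.8), ([0.498, -0.342, 0.005], 0.66)]
caddy [([0.498, -0.338, -0.001], 0.58), ([0.73, 0.281, 0.002], 0.28)]
caddy_rest [([0.503, -0.338, 0.007], 0.87)]
lath_start [([0.468, 0.066, 0.018], 0.98), ([0.623, -0.472, -0.001], 0.59)]
lath_end [([0.538, -0.14, 0.018], 0.91)]
panel [([0.58, -0.009, -0.001], 0.71), ([0.625, 0.463, 0.006], 0.39)]
brushpot [([0.467, 0.068, 0.015], 0.74), ([0.504, 0.312, 0.002], 0.59)]
top {'fx': 615.3051986894236, 'fy': 615.3051986894236, 'cx': 320.6482367365259, 'cy': 225.7904324632945, 'position': array([ 0.39339927, -0.01027268,  1.65936047]), 'orientation': array([ 0.03034333, -0.70196679,  0.71096031, -0.02928049])}
roller [([0.5, -0.333, 0.002], 0.85), ([0.271, -0.408, 0.0], 0.85), ([0.376, -0.337, 0.001], 0.78)]
caddy [([0.501, -0.339, -0.005], 0.76)]
caddy_rest [([0.501, -0.344, 0.008], 0.64)]
lath_start [([0.501, -0.342, 0.007], 0.44)]
lath_end [([0.535, -0.132, 0.016], 0.83)]
panel [([0.579, -0.007, 0.003], 0.62)]
brushpot [([0.508, 0.309, -0.001], 0.95)]
0.8 [5.48159090e-05 9.73121707e-01 2.30291423e-01 2.19577437e-06] 0.025
```

View pics/scene0.png

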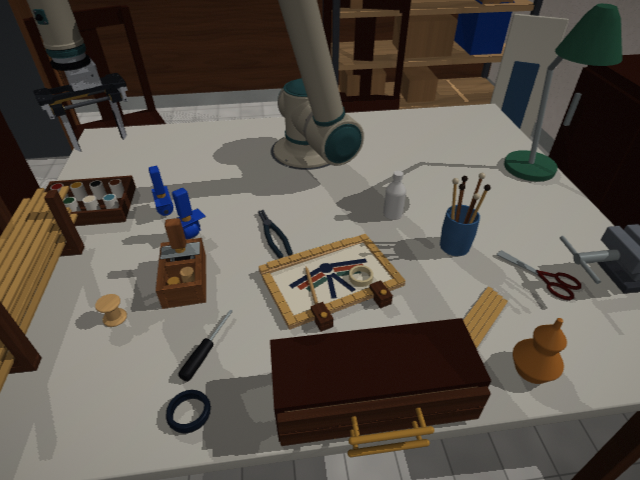

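View pics/top0.png

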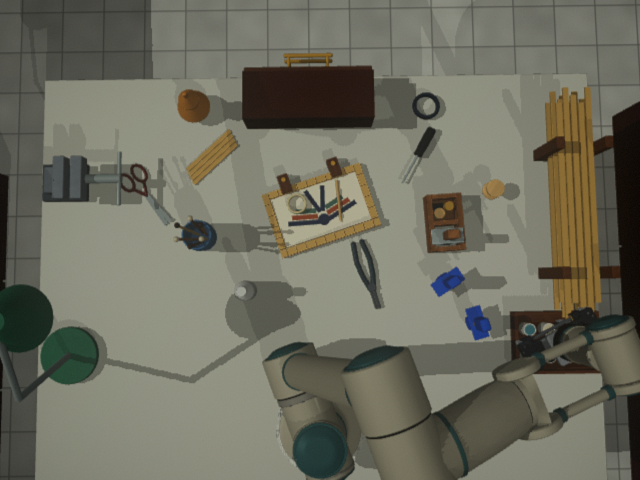

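The rollers are at scene pixels (177,238), (160,190) and (187,215). The wooden one in the caddy at (177,238), top (447,235), fits. The two blue ones are look-alikes. The caddy lies on the -y side, the panel is yawed about 0.33 rad, and lath_start is at its far-left near corner. I'll move above the caddy and take a close look.

```bash
cat > h.py <<'E'
from plant import r, gripper_to, inverse_kinematics, vision, models, telemetry as T
import numpy as np, cv2
def q(a): return np.array([0,np.cos(a/2),np.sin(a/2),0])   # tool down; tool y = (sin a,-cos a)
def marks(c,*ts):
    for t in ts: print(c,t,[(np.round(d["at"],4).tolist(),round(d["score"],2)) for d in models.mark_of(t,c)[:3]])
def snap(c,n):
    im=vision.snapshot(c); cv2.imwrite(f"pics/{n}.png",im[:,:,::-1]); return im
def project(P,k):
    from scipy.spatial.transform import Rotation as R
    o=k["orientation"]; p=R.from_quat([o[1],o[2],o[3],o[0]]).inv().apply(np.asarray(P)-k["position"])
    th=np.arctan2(np.hypot(p[...,0],p[...,1]),p[...,2]); ph=np.arctan2(p[...,1],p[...,0])
    return np.stack([k["cx"]+k["fx"]*th*np.cos(ph),k["cy"]+k["fy"]*th*np.sin(ph)],-1)
E
python3 - <<'E'
from h import *
for a in (np.pi/2,-np.pi/2,.326,.326-np.pi):
    for p in ((.5,-.338,.12),(.468,.066,.11),(.538,-.138,.11)):
        s=inverse_kinematics(p,q(a)); print(round(a,2),p,None if s is None else np.round(s,2))
r.move_to([.5,-.338,.30],q(np.pi/2)); gripper_to(.055,20)
im=snap("wrist","w1"); k=vision.get_calibration("wrist"); print(k)
marks("wrist","roller","caddy","caddy_rest","lath_start","lath_end")
# wall-frame corner overlays later
for t in ("caddy","roller"):
    for d in models.regions_of(t,"wrist")[:2]:
        m=d["pixels"].astype(np.uint8); print(t,d["score"],cv2.minAreaRect(cv2.findNonZero(m)))
print(T.current_t(),T.current_joints())
E
```

```text
1.57 (0.5, -0.338, 0.12) [-0.71  0.4   1.61 -0.    1.14 -0.71]
1.57 (0.468, 0.066, 0.11) [-0.01  0.23  1.9  -0.    1.01 -0.01]
1.57 (0.538, -0.138, 0.11) [-0.38  0.34  1.73 -0.    1.07 -0.38]
-1.57 (0.5, -0.338, 0.12) [-0.71  0.4   1.61 -0.    1.14  2.43]
-1.57 (0.468, 0.066, 0.11) None
-1.57 (0.538, -0.138, 0.11) None
0.33 (0.5, -0.338, 0.12) [-0.71  0.4   1.61 -0.    1.14  0.54]
0.33 (0.468, 0.066, 0.11) [-0.01  0.23  1.9  -0.    1.01  1.24]
0.33 (0.538, -0.138, 0.11) [-0.38  0.34  1.73 -0.    1.07  0.87]
-2.82 (0.5, -0.338, 0.12) [-0.71  0.4   1.61 -0.    1.14 -2.61]
-2.82 (0.468, 0.066, 0.11) [-0.01  0.23  1.9  -0.    1.01 -1.9 ]
-2.82 (0.538, -0.138, 0.11) [-0.38  0.34  1.73 -0.    1.07 -2.27]
{'fx': 371.64829954431775, 'fy': 371.64829954431775, 'cx': 313.4627350453307, 'cy': 241.36113124264915, 'position': array([ 0.49984045, -0.259761  ,  0.45581797]), 'orientation': array([ 1.34638135e-01,  9.90894720e-01,  4.12346716e-04, -2.37867742e-04])}
wrist roller [([0.275, -0.4046, -0.0021], 0.71), ([0.4975, -0.334, 0.0059], 0.58)]
wrist caddy []
wrist caddy_rest []
wrist lath_start []
wrist lath_end [([0.5334, -0.1322, 0.0162], 0.72)]
caddy 0.88 ((346.16717529296875, 208.1754150390625), (86.45928192138672, 137.3887939453125), 86.98721313476562)
roller 0.78 ((313.1168518066406, 212.57449340820312), (75.22648620605469, 36.66603469848633), 86.49646759033203)
roller 0.74 ((235.412353515625, 37.76671600341797), (37.144554138183594, 154.68612670898438), 73.49563598632812)
3.1417 [-7.09609457e-01  2.91090906e-01  1.31370783e+00  6.08224969e-07
  1.53681320e+00 -7.09639420e-01]
```

View pics/w1.png

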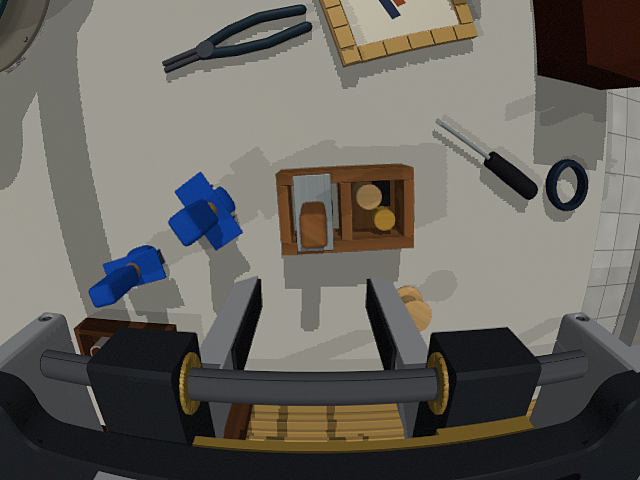

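The wooden roller's grip is at (313,226), in the caddy with corners (277,171), (412,165), (413,247) and (281,254). The blue pair is at (205,210) and (125,275). I'll fit the caddy pose from the corners and check it on an enlarged crop.

```bash
python3 - <<'E'
from h import *
from scipy.optimize import least_squares
k=vision.get_calibration("wrist")
def pts(L,p,z):
    c,s=np.cos(p[2]),np.sin(p[2]); L=np.array(L,float)
    return np.c_[p[0]+c*L[:,0]-s*L[:,1],p[1]+s*L[:,0]+c*L[:,1],np.full(len(L),z)]
cad=[(-.04,.046),(.11,.046),(.11,-.046),(-.04,-.046)]
px=np.array([(277,171),(412,165),(413,247),(281,254)])
f=least_squares(lambda p:(project(pts(cad,p,.058),k)-px).ravel(),[.5,-.338,0.05]); print(f.x,np.round(f.fun,1))
im=cv2.imread("pics/w1.png"); S=5; x0,y0=262,150
big=cv2.resize(im[y0:y0+115,x0:x0+158],None,fx=S,fy=S,interpolation=cv2.INTER_CUBIC)
def draw(P,col): cv2.polylines(big,[np.int32((project(P,k)-[x0,y0]+.5)*S)],True,col,1)
draw(pts(cad,f.x,.058),(0,255,0))
draw(pts([(-.012,.016),(.012,.016),(.012,-.016),(-.012,-.016)],f.x,.144),(255,0,255))
draw(pts([(-.02,.042),(.02,.042),(.02,-.042),(-.02,-.042)],f.x,.062),(255,255,0))
cv2.imwrite("pics/crop1.png",big)
E
```

```text
[ 0.50112934 -0.33593893  0.05323615] [-1.7  0.3  1.3  0.6  0.  -0.4  0.4 -0.6]
```

View pics/crop1.png

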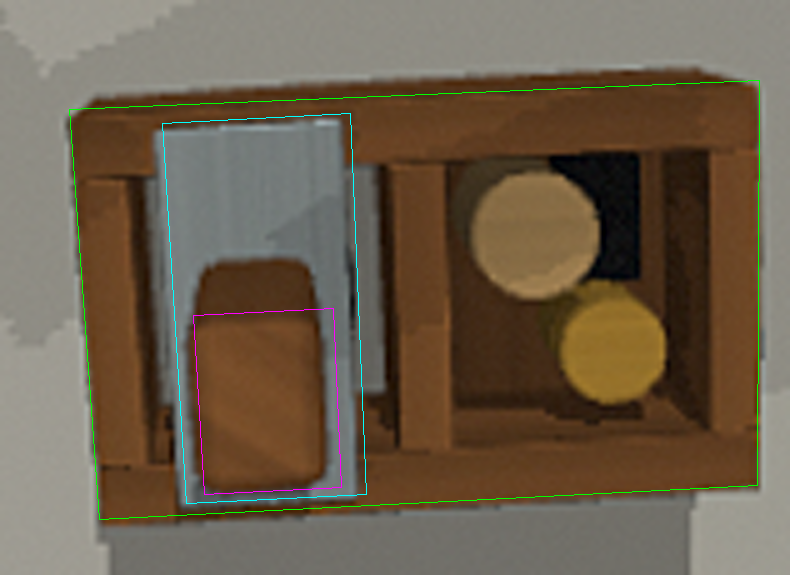

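The crop confirms that the wooden-gripped roller with the steel guard is the right one; the grip top is at crop (258,395), and the fit is good to about 2 mm. Next I'll grasp it, lift it and look over the panel.

```bash
python3 - <<'E'
from h import *
a=np.pi/2+.053
r.move_to([.4995,-.336,.20],q(a)); r.move_l([.4995,-.336,.112],vel=.08)
gripper_to(0.0,55); print("open",T.current_opening(),T.current_finger_force())
p=np.array(T.current_ee_pos()); print(p,T.current_wrist_force())
r.move_l([.4995,-.336,.26],vel=.12); r.hold(.3)
print(T.current_wrist_force(),T.current_torque(),T.current_opening())
r.move_to([.52,-.03,.27],q(.326)); r.hold(.3)
print("tare",T.current_wrist_force(),T.current_t())
im=snap("wrist","w2"); k=vision.get_calibration("wrist"); np.save("k2.npy",k,allow_pickle=True)
marks("wrist","roller","panel","lath_start","lath_end")
marks("wrist","link1","link4","link7")
im=snap("top","t2"); marks("top","panel","lath_start","lath_end","roller")
print(T.current_ee_pos(),T.current_t())
E
```

```text
open 0.023979747705963603 54.99481916427612
[ 0.49959123 -0.33603397  0.11210917] [0.9337865 0.3635569 1.117303 ]
[-0.04886525  0.31614427 -4.05013919] [ 0.03835319 -0.06990373 -0.02002689] 0.023467604397544948
tare [ 0.90312345  0.85938568 -3.73354334] 9.0417
wrist roller [([0.3836, -0.336, -0.004], 0.85), ([0.5161, -0.028, 0.1655], 0.8), ([0.2743, -0.4089, 0.0028], 0.61)]
wrist panel [([0.5765, -0.0116, 0.0025], 0.87)]
wrist lath_start [([0.4654, 0.0686, 0.0185], 0.98)]
wrist lath_end [([0.5307, -0.1333, 0.0139], 0.82)]Traceback (most recent call last):
  File "<stdin>", line 12, in <module>
  File "h.py", line 5, in marks
    for t in ts: print(c,t,[(np.round(d["at"],4).tolist(),round(d["score"],2)) for d in models.mark_of(t,c)[:3]])
                                                                                        ~~~~~~~~~~~~~~^^^^^
ValueError: it knows: awl, brushpot, caddy, caddy_rest, glue, lath_end, lath_start, offcuts, panel, pencil, pliers, roller, scissors, spool, tape
```

View pics/w2.png

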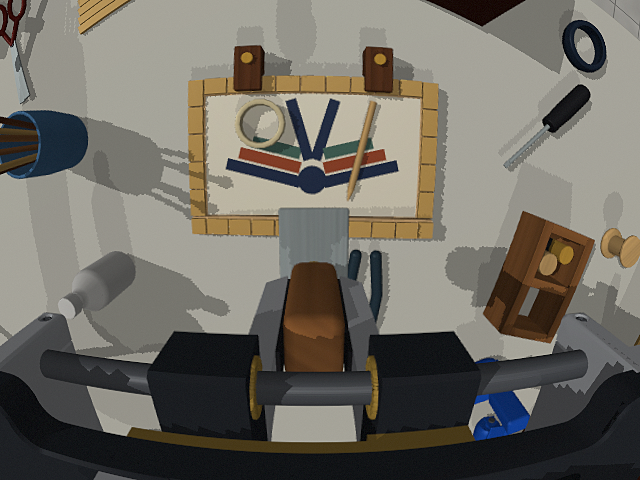

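The wrist picture shows the panel outline with corners at about (189,81), (438,84), (434,240) and (192,233). The near lath runs along the bottom from (205,226), the stuck end, to (420,232). I'll fit the panel pose and check an overlay.

```bash
python3 - <<'E'
from h import *
from scipy.optimize import least_squares
k=np.load("k2.npy",allow_pickle=True).item()
def P(L,p):
    c,s=np.cos(p[2]),np.sin(p[2]); L=np.array(L,float)
    return np.c_[p[0]+c*L[:,0]-s*L[:,1],p[1]+s*L[:,0]+c*L[:,1],L[:,2]]
def out(h): return [(.088,.138,.017),(.088,-.138,.017),(-.088,-.138,.017+h),(-.088,.138,.017)]
px=np.array([(189,81),(438,84),(434,240),(192,233)])
f=least_squares(lambda p:(project(P(out(p[3]),p),k)-px).ravel(),[.578,-.009,.326,.004]); print(f.x,np.round(f.fun,1))
x=f.x; print("start,end",P([(-.079,.108,.017),(-.079,-.108,.017)],x))
im=cv2.imread("pics/w2.png"); S=3; x0,y0=180,70
big=cv2.resize(im[y0:y0+180,x0:x0+266],None,fx=S,fy=S,interpolation=cv2.INTER_CUBIC)
def draw(Q,col,cl=True): cv2.polylines(big,[np.int32((project(Q,k)-[x0,y0]+.5)*S)],cl,col,1)
draw(P(out(x[3]),x),(0,255,0))
draw(P([(-.079,.108,.017),(-.079,-.108,.017+x[3])],x),(255,0,255),False)
for y in np.arange(.1215,-.13,-.027): draw(P([(-.07,y,.017),(-.088,y,.017)],x),(255,255,0),False)
cv2.imwrite("pics/crop2.png",big)
E
```

```text
[ 0.57699876 -0.00848808  0.31173629  0.02046767] [ 0.8 -0.2 -1.8  0.1 -0.4  0.4  1.4 -0.4]
start,end [[ 0.4686815   0.07007636  0.017     ]
 [ 0.53493123 -0.13551297  0.017     ]]
```

View pics/crop2.png

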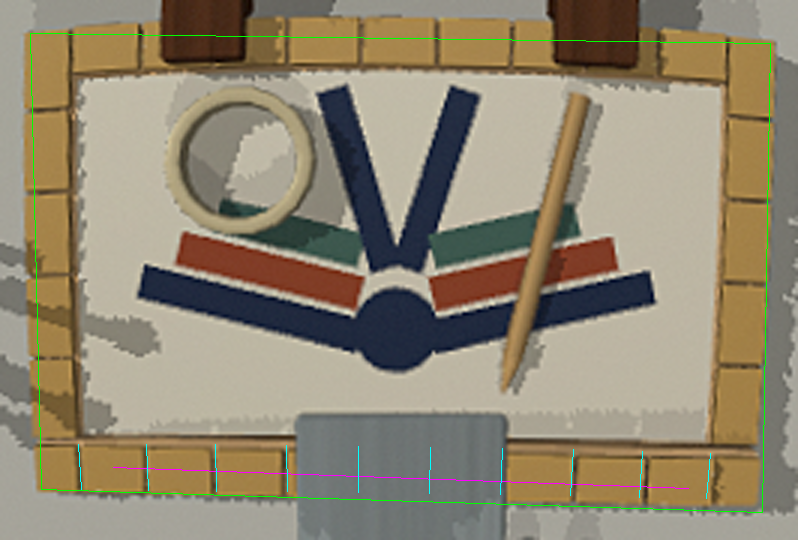

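```bash
python3 - <<'E'
from h import *
from scipy.optimize import least_squares
k=np.load("k2.npy",allow_pickle=True).item()
def w(u,v,z): return least_squares(lambda p:project(np.array([p[0],p[1],z]),k)-[180+u/3-.5,70+v/3-.5],[.5,0]).x
A=w(80,467,.017)
for z in (.017,.024):
    B=w(711,481,z); d=(B-A)/np.linalg.norm(B-A); print(z,A,B,np.linalg.norm(B-A),"yaw",np.arctan2(d[0],-d[1]),"start",A+d*.0135,"end",A+d*.2295)
E
```

```text
0.017 [0.46452666 0.08298705] [ 0.53746859 -0.1501313 ] 0.24426356976870947 yaw 0.30324607036405477 start [0.46855803 0.07010303] end [ 0.53305989 -0.13604136]
0.024 [0.46452666 0.08298705] [ 0.53842664 -0.14764429] 0.24218180246493343 yaw 0.31008813126527496 start [0.46864609 0.07013091] end [ 0.53455688 -0.13556733]
```

```bash
python3 - <<'E'
from h import *
A=np.array([.468,.069]); B=np.array([.5345,-.1355]); d=(B-A)/np.linalg.norm(B-A); a=np.arctan2(d[0],-d[1])
S=A-6e-3*d
r.move_to([*S,.16],q(a)); r.move_l([*S,.130],vel=.08); r.hold(.3)
t0=np.array(T.current_wrist_force()); np.save("tare.npy",t0)
g=r.move_l([*S,.119],vel=.012,guard=5); r.hold(.1)
z=T.current_ee_pos()[2]; print(g,z,T.current_wrist_force()-t0)
zc=z
for i in range(5):
    F=T.current_wrist_force()[2]-t0[2]
    if F>12: break
    zc-=.0003; r.move_l([*S,zc],vel=.02); r.hold(.1)
    print(round(zc,5),T.current_ee_pos()[2],np.round(T.current_wrist_force()-t0,2),T.current_t())
E
```

```text
True 0.12334528023448212 [-1.70470645 -0.52640502  8.71323478]
0.12305 0.12339385844778736 [-1.25 -0.79  7.48] 11.8583
0.12275 0.12332387749150055 [-1.72 -0.62 10.  ] 12.2083
0.12245 0.1233032338873153 [-1.02 -0.17 11.84] 12.5583
0.12215 0.12327244613717066 [-1.86 -0.1  12.94] 12.9083
```

```bash
cat > roll.py <<'E'
from h import *
A=np.array([.468,.069]); B=np.array([.5345,-.1355]); d=(B-A)/np.linalg.norm(B-A)
t0=np.load("tare.npy")
def roll(s,s1,zc,step=.0025,F0=12.,tmax=50):
    n=0
    while s<s1:
        F=T.current_wrist_force()-t0
        dz=np.clip(.6*(F[2]-F0)/6000,-.0006,.0008); zc+=dz
        if F[2]<19: s+=step
        r.move_l([*(A+s*d),zc],vel=.02)
        n+=1
        if n%4==0 or F[2]>16: print(round(s*1e3,1),round(zc*1e3,2),np.round(F,1),round(T.current_t(),2))
        if T.current_t()>tmax: break
    return s,zc
E
python3 - <<'E'
from roll import *
s,z=roll(-.006,.03,.12215); print(s,z,T.current_ee_pos())
E
```

```text
4.0 122.56 [-2.4 -1.  13.4] 14.01
14.0 122.86 [-2.7 -0.  12.1] 15.11
24.0 122.85 [-2.1 -0.6 12.1] 16.21
0.03149999999999999 0.12317190235169147 [0.47803363 0.03983142 0.12422916]
```

```bash
python3 - <<'E'
from roll import *
s,z=roll(.0315,.222,.12317+.0001); print(s,z,T.current_ee_pos())
im=snap("scene","s3")
E
python3 -c "
import cv2;im=cv2.imread('pics/s3.png');cv2.imwrite('pics/c3.png',cv2.resize(im[200:340,230:430],None,fx=4,fy=4))"
```

```text
41.5 123.37 [-2.2  0.7 12.6] 18.13
51.5 123.71 [-1.7 -0.4 12.8] 19.23
61.5 124.09 [-0.8  1.6 14. ] 20.33
71.5 124.08 [-1.7 -0.  11.9] 21.43
81.5 124.35 [-2.2 -0.3 12.6] 22.53
91.5 124.82 [-2.   2.5 12.9] 23.63
101.5 124.83 [-1.3 -0.1 12.8] 24.73
111.5 125.04 [-1.7 -0.8 12.6] 25.83
121.5 125.5 [-1.4  1.4 12.3] 26.93
131.5 125.61 [-1.  -0.7 12.9] 28.03
141.5 126.01 [-3.   1.6 14.1] 29.13
151.5 126.14 [-1.  -0.2 11.4] 30.23
161.5 126.3 [-1.6 -0.7 11.8] 31.33
171.5 126.75 [-1.1  3.5 12.8] 32.43
181.5 126.69 [-1.5 -0.4 10.9] 33.53
191.5 127.07 [-1.  -0.6 12.4] 34.63
201.5 127.53 [-0.9  1.8 12.1] 35.73
211.5 127.46 [-0.8  0.3 12. ] 36.83
221.5 127.68 [-2.1 -0.6 11.7] 37.93
0.22400000000000017 0.1277883054069995 [ 0.5383577  -0.14458528  0.12931308]
```

View pics/c3.png

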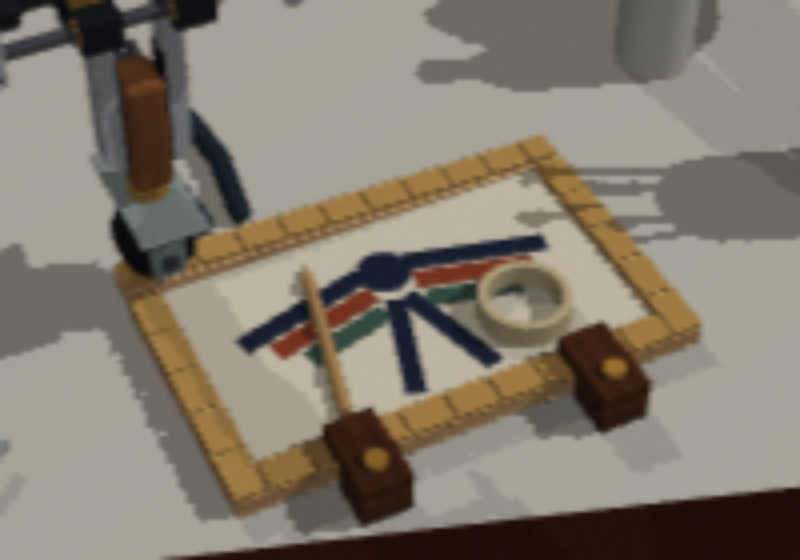

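The crop shows the roller at the free end (150,240), with the near lath lying flush behind it. The recorded height climbs in an even ramp of about 5 mm with forces at or below about 14 N, which fits flattened links. I'll lift and go back above the stand.

```bash
python3 - <<'E'
from h import *
p=T.current_ee_pos(); r.move_l([p[0],p[1],.23],vel=.12)
a=np.pi/2+.053
r.move_to([.5005,-.336,.23],q(a)); r.move_l([.5005,-.336,.185],vel=.12); r.hold(.2)
im=snap("wrist","w4"); k=vision.get_calibration("wrist"); marks("wrist","roller","caddy_rest","caddy")
c,s=np.cos(.053),np.sin(.053)
def W(L,z): return np.array([[.5005+c*x-s*y,-.336+s*x+c*y,z] for x,y in L])
x0,y0,S=220,110,4
big=cv2.resize(im[y0:y0+150,x0:x0+200,::-1].copy(),None,fx=S,fy=S,interpolation=cv2.INTER_CUBIC)
def draw(Q,col): cv2.polylines(big,[np.int32((project(Q,k)-[x0,y0]+.5)*S)],True,col,1)
draw(W([(-.04,.046),(.11,.046),(.11,-.046),(-.04,-.046)],.058),(0,255,0))
draw(W([(-.02,.042),(.02,.042),(.02,-.042),(-.02,-.042)],.079+.056),(255,255,0))
cv2.imwrite("pics/c4.png",big); print(np.array(T.current_wrist_force())-np.load("tare.npy"),T.current_t())
E
```

```text
wrist roller [([0.2759, -0.4072, 0.0011], 0.95), ([0.4998, -0.3372, 0.0802], 0.74), ([0.7184, -0.2688, -0.0029], 0.72)]
wrist caddy_rest []
wrist caddy [([0.4995, -0.3346, 0.0817], 0.32)]
[-1.54922753 -0.78484397  0.01780309] 41.6333
```

View pics/c4.png

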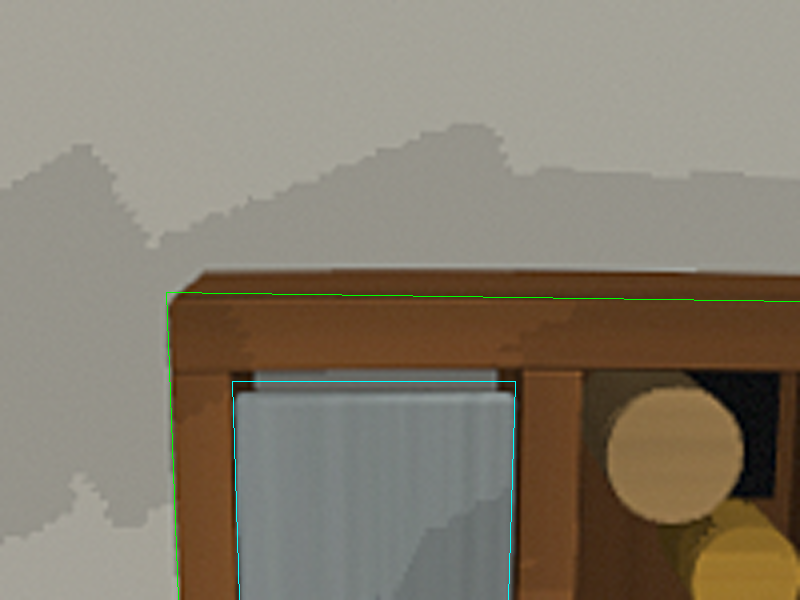

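The guard plate (235–515, top edge 392) and the caddy edge (170,300) both lie within about 2 mm of the predicted outlines. Lowering it in.

```bash
python3 - <<'E'
from h import *
g=r.move_l([.5005,-.3355,.118],vel=.05,guard=8); print(g,T.current_ee_pos())
if not g:
    g=r.move_l([.5005,-.3355,.108],vel=.015,guard=4); print(g,T.current_ee_pos(),T.current_t())
    if T.current_ee_pos()[2]<.1155:
        gripper_to(.05); r.hold(.3); r.move_l([.5005,-.3355,.21],vel=.1)
        r.move_l([.5005,-.3855,.25],vel=.15); im=snap("wrist","w5"); marks("wrist","roller","lath_start","lath_end")
        cv2.imwrite("pics/c5.png",cv2.resize(im[:260,180:460,::-1],None,fx=2.3,fy=2.3)); print(T.current_t())
E
```

```text
False [ 0.50072507 -0.33568354  0.11840213]
True [ 0.50062146 -0.33561464  0.11210328] 43.5917
wrist roller [([0.2742, -0.4073, 0.0011], 0.93), ([0.4962, -0.3361, 0.0062], 0.91), ([0.3844, -0.3369, 0.0015], 0.67)]
wrist lath_start []
wrist lath_end []
46.4167
```

View pics/c5.png

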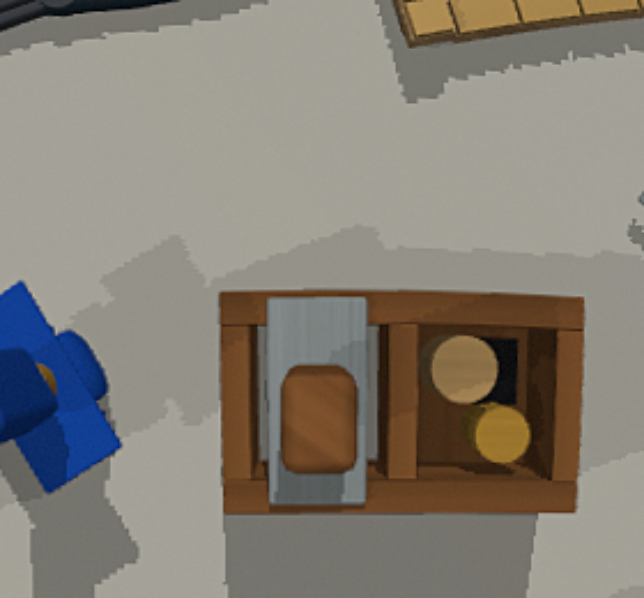

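The crop shows the roller upright in the bay at (318,400), with its plate on both walls. Handing in.

```bash
python3 -c "
from h import *
print(r.sign_off(),T.current_t())"
```

```text
the job is handed in; nothing more can be done
the job is handed in; nothing more can be done
```

The job is handed in. I rolled the edging down from the stuck end to the free end at about 12 N (14 N was the highest logged), and the roller hangs back in its stand. I took the links as flat from the even 5 mm height ramp and did not look at each gap. The sign-off gave no verdict.

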